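# Set out a titration row between the sample cup and the dropper bottle

## Task

Set out the bench for a titration, in one straight line on the long grey mat between the lidded sample cup and the dropper bottle that already stand at its two ends: the magnetic stirrer exactly half-way between the cup and the dropper bottle with the conical flask centred on top of it, the beaker half-way between the stirrer and the sample cup, and the measuring cylinder half-way between the stirrer and the dropper bottle. Everything stands upright at the end; leave the cup and the dropper bottle where they are, and never tip the glassware over.

Things in the scene. Friction and masses are not known exactly. Their poses are not given: they have to be found in the camera images.
- mat: flat long grey bench mat, 90 x 470 x 2 mm, fixed to the table; origin at the centre of its underside (its top is 2 mm higher), y axis along its length. The sample cup and the dropper bottle stand on its centre line, each 200 mm from its centre, one at either end (which is at which end varies). The mat's centre is half-way between them
- cup_c (a point): sample cup with a screw lid, 51 mm across, 64 mm high, loose, stands at one end of the mat; this point is its centre, half-way up (32 mm above its underside); z up
- dropper_c (a point): slim dropper bottle with a rubber teat, 27 mm across, 98 mm high, loose, stands at the other end of the mat; this point is its centre, half-way up (49 mm above its underside); z up
- stirrer_c (a point): compact magnetic stirrer: low square grey block with a white top plate and a small black dial on one side, 64 x 64 mm, 26 mm high, loose, about 0.16 kg; this point is its centre, half-way up (13 mm above its underside); x and y axes square to its sides, z up; it can be gripped across either pair of sides; the flat top plate, 60 x 60 mm, is 13 mm above this point
- flask_c (a point): conical glass flask, 62 mm across the foot, 88 mm high, about 0.08 kg, loose; this point is its centre, half-way up (44 mm above its underside); the straight neck is 28 mm across and runs from 64 to 88 mm above the underside: grip it there; z up
- beaker_c (a point): glass beaker with straight wall, 58 mm across, 71 mm high, about 0.06 kg, loose; this point is its centre, half-way up (35.5 mm above its underside); z up; gripped across the outside
- cylinder_c (a point): slim glass measuring cylinder, 142 mm high, about 0.06 kg, loose; tube 26 mm across, on a six-sided foot 45 x 52 mm and 6 mm thick; this point is on its axis, half-way up (71 mm above its underside); z up; gripped by the tube
Things that resemble listed ones, but are neither listed nor needed, are in the scene too. Of the things that look like the part that bears cup_c, the largest one is meant.

How it is judged:
By the outcome, as a careful person would: the job done as asked, in the order asked, and still so for the second after the job is handed in, with the robot touching nothing.
It also fails if it takes over 112 s, if anything falls off the work surface, if the arm or the gripper's body presses on something with over 40 N, if the wrist force passes 120 N, or if a joint passes its speed limit or range.

## Robot

A 6-joint arm with a two-finger parallel gripper is mounted at the origin on the work surface; the furniture and walls round the work are solid. World frame = base frame: x ahead of the robot, y to its left, z up, the work surface at z = 0. Lengths are in m, angles in rad, forces in N, time in s.
With the tool pointing down it reaches from about 0.35 to 0.85 m from the base axis. Payload 8.1 kg.
Tool frame: the origin (TCP) lies where the fingers leave the gripper's body, on its centre line; the fingertips stand 84 mm ahead of it and the grasp point (between the pads) lies 65 mm ahead of it; z points along the fingers, y is the line along which they close (so a half turn about z gives the same grasp; the last joint's range is limited). The gripper opens to 93 mm and grips with 3 to 60 N. Pads are 15 mm wide; open, the fingers measure 128 mm over their backs; the gripper's body (75 mm by 188 mm) begins 65 mm behind the grasp point.
Start: joints at [-1.343, 0.13, 1.488, -0, 1.523, -0.085], TCP at [0.185, -0.571, 0.303] pointing down, gripper open.
Joint ranges: [-2.96, 2.96], [-0.89, 2.26], [0.02, 2.5], [-1.34, 4.48], [0, 2.73], [-2.66, 2.66]. Speed limits (rad/s): [2.39, 2.39, 2.79, 3.14, 3.14, 3.14].

## Interface

Orientations are given as a rotation vector (axis times angle).
In Python, from bench import monitor, imaging, arm gives the robot as it stands. The module is installed in compiled form; this text tells all that it offers.
- The arm moves only by the tool jog_arm, never from a script. Its argument "motion" is text: rows parted by semicolons, each of 6 numbers parted by spaces: the shift along the tool's x, y, z as a fraction of full scale, then the turn, a rotation vector about the tool's x, y, z as a fraction of full scale. A call has 1 to 10 rows; each row shifts and turns the commanded pose from where the row before left it, along the tool's axes as they then stand; what a row does not reach is not made up. Full scale, the value 1, is 0.6 m for a shift and 60 degrees for a turn. A row lasts 1/12 s, in which the tool goes at most 41.7 mm and 7.16 degrees, less where a joint would pass 70% of its speed; a pose out of reach is approached as far as the arm can. A call with a number of a shift or a turn outside -1 to 1 is refused whole. A call with a gripper value outside its range is refused whole. "jaw" is the opening, from -1 (shut) to 1 (fully open), so that 0 is half open, set as the call begins (left out, the last holds). The fingers move at their own pace and stop on an object; "squeeze" is the grip in N (left out, the last holds). Time passes only in rows, so rows that do not move let the fingers close. It gives the time, the measured TCP pose, the force and the opening at its end, in the units of the state.
- monitor.read_state(): the state, without advancing time (a new reading comes with each control period).
- imaging.get_image(name): name is "side" or "top" or "wrist"; returns the picture (400x640x3 uint8, blue, green, red); there is no depth.
- imaging.camera_info(name): a dict with "camera_matrix" (3x3 intrinsics, pixels), "pose" (4x4, takes a point from camera to world coordinates). Camera axes: x right, y down, z forward; pixel columns grow to the right and rows downward; lengths in m; the calibration is good to about 2 mm. A picture is of the moment at which its call begins: read the wrist's pose just before it. camera_info takes no time and is no camera call; for the wrist camera it gives the pose at the moment of the call.
- arm.close_job(): hands the job in, once; it reports no verdict.
The state is a dict: "clock": time; "joint_pos": joint angles; "joint_velocities": joint speeds; "joint_torque": joint torques, N m; "tcp_pos": TCP position; "eef_rot": TCP orientation; "wrist_force": force on the tool from outside, world axes, zero at the start; "moment": the same for the moment, N m; "grip_width": finger opening in m.
Only numpy, scipy, OpenCV 4.12 (cv2) and the standard library are available. Lean on these libraries where they do the work, as an engineer would, in place of code of your own. Each camera call takes 0.05 s, during which the arm holds its last target. There are 200 camera calls.

## Working session

There is one attempt and no reset: what is moved stays moved. The work goes in short steps, Python scripts to look and compute and a tool call to move; the robot and the scene stay as the last step left them, time stands still between calls to the robot, and variables do not carry over. Pictures are saved under pics/ and viewed, on a budget of 14 in all, crops included, one or two more only if the job needs it, and the job is handed in when it is done.

Besides the shell and the picture viewer there is one more tool, called after "Call:" as name(argument=value, ...), one argument or row to a line, values as JSON. jog_arm: Moves the arm, as the interface text tells. Shift numbers are shares of 0.6 m and turn numbers shares of 60 degrees, none past 1 either way. Its arguments: {"type":"object","properties":{"motion":{"type":"string"},"jaw":{"type":"number"},"squeeze":{"type":"number"}},"required":["motion"]}

```bash
mkdir -p pics; python3 - <<'E'
from bench import monitor, imaging
import cv2
for n in("side","top"):
    cv2.imwrite(f"pics/{n}0.png",imaging.get_image(n)); i=imaging.camera_info(n); print(n,i)
s=monitor.read_state();print(s)
E
```

```text
side {'camera_matrix': array([[382.09755945,   0.        , 321.54749786],
       [  0.        , 382.09755945, 195.87822034],
       [  0.        ,   0.        ,   1.        ]]), 'pose': array([[ 0.97886617, -0.11029045,  0.17221219,  0.29865331],
       [-0.20347393, -0.44093269,  0.87417202, -0.85599398],
       [-0.02047885, -0.89073811, -0.45405533,  0.53989763],
       [ 0.        ,  0.        ,  0.        ,  1.        ]])}
top {'camera_matrix': array([[395.46338279,   0.        , 326.66601849],
       [  0.        , 395.46338279, 199.44225883],
       [  0.        ,   0.        ,   1.        ]]), 'pose': array([[-0.01212113, -0.98753905,  0.15690667,  0.31516616],
       [-0.99989936,  0.01312748,  0.00537892,  0.01134993],
       [-0.00737168, -0.15682568, -0.98759879,  1.16502216],
       [ 0.        ,  0.        ,  0.        ,  1.        ]])}
{'clock': 0.1, 'joint_pos': array([-1.34337233e+00,  1.31120627e-01,  1.48916110e+00, -4.64872662e-05,
        1.52301332e+00, -8.53938446e-02]), 'joint_velocities': array([-0.00076291, -0.00209024, -0.00282436, -0.00146331,  0.00178708,
        0.00083473]), 'joint_torque': array([ 9.37016775e-04, -5.61346507e+01, -4.93094945e+01,  7.70480884e-02,
        2.91757530e-02, -8.67547851e-05]), 'tcp_pos': array([ 0.18457099, -0.57050956,  0.30177643]), 'eef_rot': array([-3.10156868e+00, -4.89111590e-01,  2.62352753e-04]), 'wrist_force': array([-0.39461833, -0.51567849, -0.03409167]), 'moment': array([ 0.00678529,  0.00309855, -0.03439909]), 'grip_width': 0.09289099934475908}
```

View pics/top0.png

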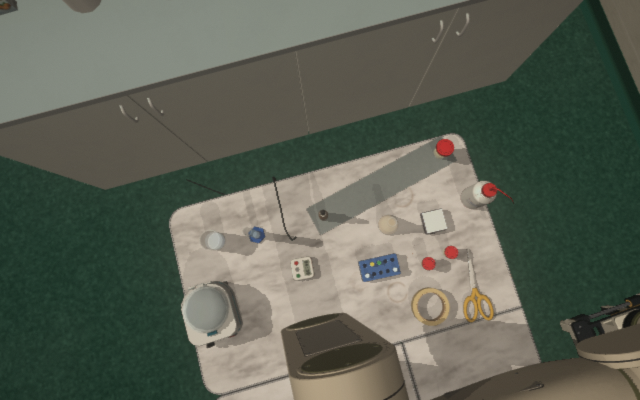

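View pics/side0.png

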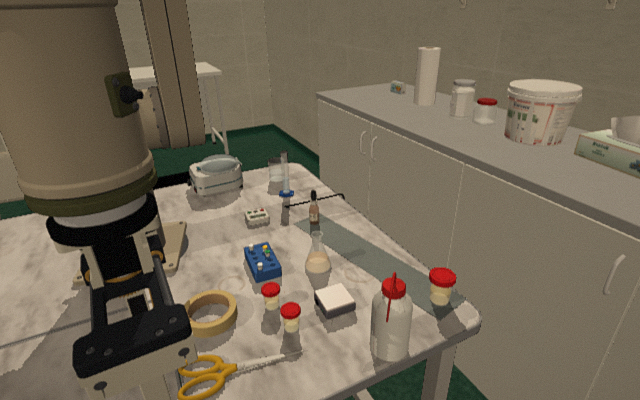

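The top view shows the mat running from the dropper (323,215) to the cup (445,148). The flask is at about (388,225), the stirrer at (433,221), the cylinder at (257,235) and the beaker at (213,241). I'll enlarge it.

```bash
python3 - <<'E'
import cv2
a=cv2.imread("pics/top0.png")
c1=cv2.resize(a[130:250,300:460],None,fx=5,fy=5,interpolation=cv2.INTER_CUBIC)
c2=cv2.resize(a[200:270,190:350],None,fx=5,fy=5,interpolation=cv2.INTER_CUBIC)
cv2.imwrite("pics/c1.png",c1);cv2.imwrite("pics/c2.png",c2)
E
```

```text
(no output)
```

View pics/c1.png

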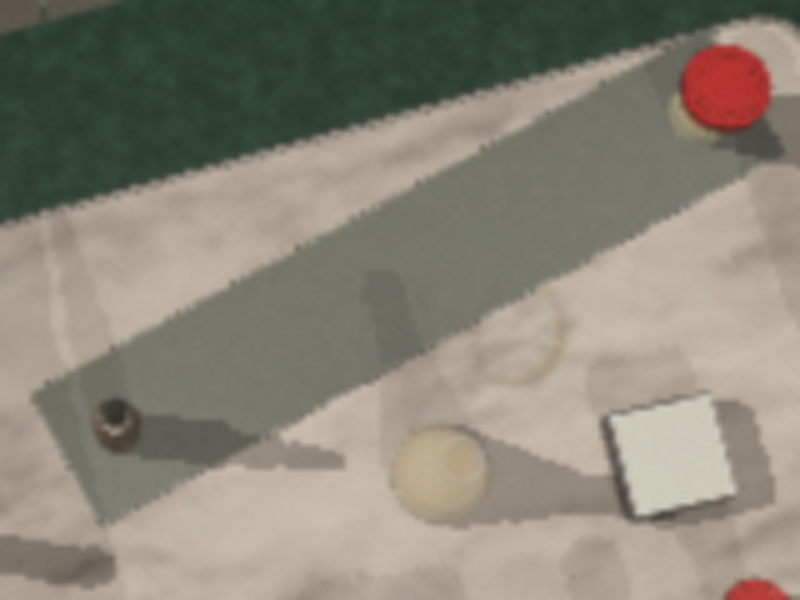

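View pics/c2.png

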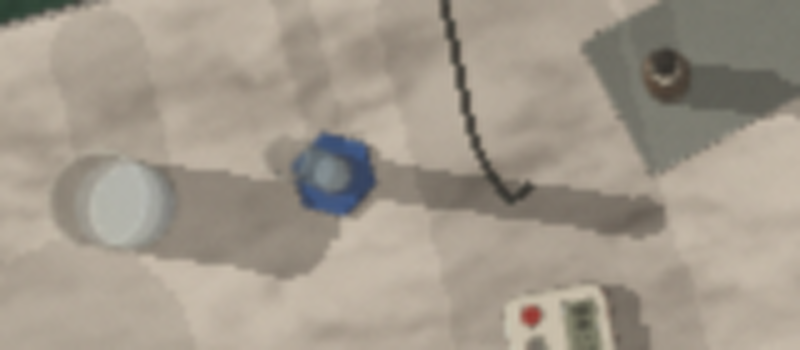

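```bash
cat > h.py <<'E'
import numpy as np, cv2
from bench import monitor, imaging
from scipy.spatial.transform import Rotation as R
def pix2w(n,u,v,z,info=None):
    i=info or imaging.camera_info(n); K=i["camera_matrix"];T=i["pose"]
    d=T[:3,:3]@np.linalg.solve(K,[u,v,1]); o=T[:3,3]
    return o+d*(z-o[2])/d[2]
def w2pix(n,p,info=None):
    i=info or imaging.camera_info(n); T=i["pose"]
    q=i["camera_matrix"]@(T[:3,:3].T@(np.array(p)-T[:3,3])); return q[:2]/q[2]
E
python3 - <<'E'
from h import *
np.set_printoptions(precision=4,suppress=True)
def c(x,y,o,z): return pix2w("top",(x+.5)/5-.5+o[0],(y+.5)/5-.5+o[1],z)
A=(300,130);B=(190,200)
for n,x,y,o,z in [("matL",33,398,A,.002),("matB",104,524,A,.002),("e1",700,35,A,.002),("e2",750,170,A,.002),
 ("cup",726,88,A,.066),("droptip",115,412,A,.1),("dropmid",116,428,A,.06),("flaskfoot",440,475,A,.008),("flaskneck",462,461,A,.088),
 ("s1",610,418,A,.026),("s2",710,394,A,.026),("s3",736,492,A,.026),("s4",638,517,A,.026),
 ("cylfoot",335,174,B,.004),("cyltop",325,168,B,.142),("beakrim",122,204,B,.071),("beakleft",112,204,B,.071)]:
    print(n,c(x,y,o,z))
i=imaging.camera_info("wrist");s=monitor.read_state();print(i)
Rt=R.from_rotvec(s["eef_rot"]).as_matrix();T=np.eye(4);T[:3,:3]=Rt;T[:3,3]=s["tcp_pos"];print(np.linalg.inv(T)@i["pose"]);print(Rt)
E
```

```text
matL [0.4714 0.0788 0.002 ]
matB [0.3962 0.0373 0.002 ]
e1 [ 0.6893 -0.3289  0.002 ]
e2 [ 0.6044 -0.3542  0.002 ]
cup [ 0.637  -0.3233  0.066 ]
droptip [0.45   0.0286 0.1   ]
dropmid [0.446  0.0288 0.06  ]
flaskfoot [ 0.422  -0.1599  0.008 ]
flaskneck [ 0.4221 -0.1604  0.088 ]
s1 [ 0.4521 -0.2568  0.026 ]
s2 [ 0.4654 -0.3154  0.026 ]
s3 [ 0.4084 -0.327   0.026 ]
s4 [ 0.3947 -0.27    0.026 ]
cylfoot [0.3985 0.2246 0.004 ]
cyltop [0.3917 0.2045 0.142 ]
beakrim [0.3786 0.3298 0.071 ]
beakleft [0.3787 0.3354 0.071 ]
{'camera_matrix': array([[306.533 ,   0.    , 318.2953],
       [  0.    , 306.533 , 198.1233],
       [  0.    ,   0.    ,   1.    ]]), 'pose': array([[ 0.3072, -0.9114, -0.2737,  0.2613],
       [-0.9517, -0.2948, -0.0864, -0.5467],
       [-0.002 ,  0.287 , -0.9579,  0.3837],
       [ 0.    ,  0.    ,  0.    ,  1.    ]])}
[[-0.0006 -0.9579 -0.2871  0.0804]
 [ 1.     -0.0005 -0.0004  0.0008]
 [ 0.0003 -0.2871  0.9579 -0.082 ]
 [ 0.      0.      0.      1.    ]]
[[ 0.9515  0.3077 -0.0004]
 [ 0.3077 -0.9515  0.0016]
 [ 0.0001 -0.0017 -1.    ]]
```

```bash
cat >> h.py <<'E'
def go(x,y,z,yaw,n=None):
    "shift (shares, in post-turn tool axes) and turn (share, about tool z) to a downward pose"
    s=monitor.read_state(); Rt=R.from_rotvec(s["eef_rot"]).as_matrix(); p=s["tcp_pos"]
    y0=np.degrees(np.arctan2(Rt[1,0],Rt[0,0])); t=(yaw-y0+180)%360-180
    c,si=np.cos(np.radians(yaw)),np.sin(np.radians(yaw)); d=np.array([x,y,z])-p
    sh=np.array([d[0]*c+d[1]*si, d[0]*si-d[1]*c, -d[2]])/.6
    print("tcp",p.round(4),"yaw",y0.round(2),"tilt",Rt[:2,2].round(4),"grip",round(s["grip_width"],4),"t",round(s["clock"],2))
    n=n or max(1,int(np.ceil(np.linalg.norm(sh)/.068)))
    print("shift total",sh.round(4),"turn",round(-t/60,4),"| rows",n,"each",(sh/n).round(4))
E
```

Call:
jog_arm(
  motion="0 0 0 0 0 -0.118;0 0 0 0 0 -0.118;0 0 0 0 0 -0.118;0 0 0 0 0 -0.118;0 0 0 0 0 -0.118;0 0 0 0 0 -0.118;0 0 0 0 0 -0.118;0 0 0 0 0 -0.118;0 0 0 0 0 -0.118;0 0 0 0 0 -0.118",
  jaw=1,
)

```text
clock: 0.93
tcp_pos: [0.1846, -0.5706, 0.3021]
eef_rot: [-2.239, -2.203, -0.001]
wrist_force: [-0.4, -0.5, -0.2]
grip_width: 0.0928
```

Call:
jog_arm(
  motion="0 0 0 0 0 -0.118;0 0 0 0 0 -0.118;0.04 0.056 0 0 0 0;0.04 0.056 0 0 0 0;0.04 0.056 0 0 0 0;0.04 0.056 0 0 0 0;0.04 0.056 0 0 0 0;0.04 0.056 0 0 0 0;0.04 0.056 0 0 0 0;0.04 0.056 0 0 0 0",
)

```text
clock: 1.77
tcp_pos: [0.4047, -0.3219, 0.3024]
eef_rot: [-1.958, -2.456, -0.0]
wrist_force: [0.4, -0.5, -0.5]
grip_width: 0.093
```

Call:
jog_arm(
  motion="0.042 0.054 0 0 0 0;0 0 0 0 0 0;0 0 0 0 0 0",
)

```text
clock: 2.02
tcp_pos: [0.4309, -0.2901, 0.3024]
eef_rot: [-1.952, -2.461, -0.0]
wrist_force: [-0.2, -0.6, 0.0]
grip_width: 0.0929
```

```bash
python3 - <<'E'
from h import *
go(.430,-.292,.2,102.9)
i=imaging.camera_info("wrist");im=imaging.get_image("wrist");cv2.imwrite("pics/w1.png",im);np.save("w1.npy",i,allow_pickle=True)
E
```

```text
tcp [ 0.4309 -0.2901  0.3024] yaw 103.14 tilt [-0.0006  0.0005] grip 0.0929 t 2.02
shift total [-0.0027 -0.0022  0.1706] turn 0.0041 | rows 3 each [-0.0009 -0.0007  0.0569]
```

View pics/w1.png

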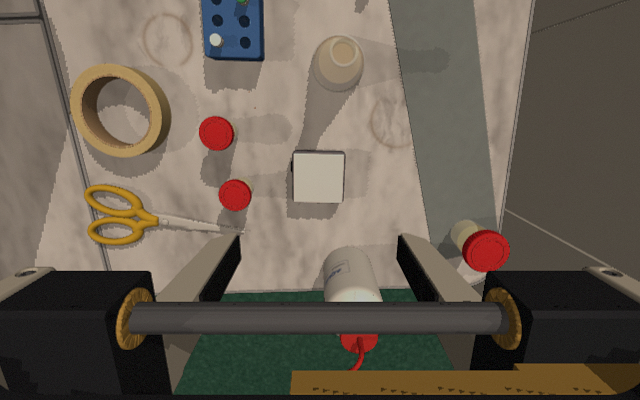

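The wrist view shows the stirrer plate from (293,151) to (344,203), square to the image. The cup lid is at (486,250) and the flask mouth at (344,49).

```bash
python3 - <<'E'
from h import *
i=np.load("w1.npy",allow_pickle=True).item()
im=cv2.imread("pics/w1.png").astype(int)
m=((im.min(2)>170)).astype(np.uint8)
n,l,st,ce=cv2.connectedComponentsWithStats(m)
k=l[177,318];print(st[k],ce[k])
r=cv2.minAreaRect(np.argwhere(l==k)[:,::-1].astype(np.float32));print(r)
w=pix2w("",*ce[k],.026,i);print("stirrer",w)
b=cv2.boxPoints(r);q=[pix2w("",*x,.026,i)[:2] for x in b];print([ (np.linalg.norm(q[j]-q[j-1]).round(4),np.degrees(np.arctan2(*(q[j]-q[j-1])[::-1])).round(1)) for j in range(4)])
red=((im[...,2]>150)&(im[...,1]<70)).astype(np.uint8);n,l,st,ce=cv2.connectedComponentsWithStats(red)
for j in range(1,n):
    if st[j][4]>300: print(st[j],ce[j],pix2w("",*ce[j],.066,i))
print("flask",pix2w("",344,49,.088,i))
E
```

```text
[     0      0    640    400 255858] [319.49835065 199.48620719]
((319.5, 199.5), (399.0, 639.0), 90.0)
stirrer [ 0.43909236 -0.3184328   0.026     ]
[(np.float64(0.5529), np.float64(86.6)), (np.float64(0.6536), np.float64(13.1)), (np.float64(0.5512), np.float64(-60.3)), (np.float64(0.9685), np.float64(-166.8))]
[199 116  33  34 816] [215.05514706 132.78186275] [ 0.3163718  -0.26167641  0.066     ]
[219 181  31  30 682] [233.95454545 195.20674487] [ 0.3450881  -0.32296361  0.066     ]
[ 467  233   43   39 1175] [487.86893617 251.98723404] [ 0.63785253 -0.32398055  0.066     ]
[341 335  36  16 325] [358.33538462 340.91076923] [ 0.52617354 -0.47654883  0.066     ]
flask [ 0.42412569 -0.16042149  0.088     ]
```

```bash
python3 - <<'E'
from h import *
i=np.load("w1.npy",allow_pickle=True).item()
P=[(293,151.5),(344,151.5),(344,203),(293,202)]
q=np.array([pix2w("",*x,.026,i)[:2] for x in P]);print(q,q.mean(0))
for j in range(4): d=q[j]-q[j-1];print(np.linalg.norm(d),np.degrees(np.arctan2(d[1],d[0])))
go(*q.mean(0),.087,102.9)
E
```

```text
[[ 0.39564432 -0.26848786]
 [ 0.45360123 -0.25498052]
 [ 0.46935676 -0.31599195]
 [ 0.40822662 -0.32893605]] [ 0.43170723 -0.29209909]
0.06174380645001752 101.75823314725682
0.05951010114961297 13.119081496747361
0.06301295203251206 -75.52034016669451
0.06248554195873832 -168.0444128749051
tcp [ 0.43   -0.2914  0.3024] yaw 103.02 tilt [-0.0009  0.0001] grip 0.0932 t 2.07
shift total [-0.0017  0.0025  0.359 ] turn 0.002 | rows 6 each [-0.0003  0.0004  0.0598]
```

Call:
jog_arm(
  motion="-0.001 0.002 0.065 0 0 0;0 0 0.065 0 0 0;0 0 0.065 0 0 0;0 0 0.065 0 0 0;0 0 0.055 0 0 0;0 0 0.03 0 0 0;0 0 0.013 0 0 0;0 0 0 0 0 0",
)

```text
clock: 2.73
tcp_pos: [0.429, -0.2929, 0.0864]
eef_rot: [-1.958, -2.451, 0.0]
wrist_force: [0.3, 0.9, 1.1]
grip_width: 0.093
```

Call:
jog_arm(
  motion="0 0 0 0 0 0;0 0 0 0 0 0;0 0 0 0 0 0;0 0 0 0 0 0;0 0 0 0 0 0;0 0 0 0 0 0",
  jaw=-0.2,
  squeeze=20,
)

```text
clock: 3.23
tcp_pos: [0.4314, -0.2927, 0.0886]
eef_rot: [1.958, 2.456, -0.001]
wrist_force: [-1.9, -1.6, 3.9]
grip_width: 0.0642
```

Call:
jog_arm(
  motion="0 0 -0.02 0 0 0;0 0 -0.056 0 0 0;0 0 -0.056 0 0 0;0 0 -0.056 0 0 -0.063;0 0 0 0 0 -0.095;0 0 0 0 0 -0.095;0 0 0 0 0 0",
)

```text
clock: 3.82
tcp_pos: [0.4315, -0.2924, 0.2024]
eef_rot: [1.609, 2.696, -0.0]
wrist_force: [-0.8, -0.0, -2.9]
grip_width: 0.0638
```

```bash
python3 - <<'E'
from h import *
go(.5433,-.1476,.2,118.1)
E
```

```text
tcp [ 0.4315 -0.2924  0.2024] yaw 118.35 tilt [ 0.0015 -0.0012] grip 0.0638 t 3.82
shift total [0.1251 0.278  0.0039] turn 0.0042 | rows 5 each [0.025  0.0556 0.0008]
```

Call:
jog_arm(
  motion="0.02 0.045 0 0 0 0.004;0.025 0.0555 0 0 0 0;0.025 0.0555 0 0 0 0;0.025 0.0555 0 0 0 0;0.02 0.045 0 0 0 0;0.01 0.0215 0 0 0 0;0 0 0 0 0 0;0 0 0 0 0 0",
)

```text
clock: 4.48
tcp_pos: [0.5433, -0.1476, 0.2003]
eef_rot: [-1.622, -2.689, 0.001]
wrist_force: [-1.1, -0.7, -1.1]
grip_width: 0.0641
```

```bash
python3 - <<'E'
from h import *
go(.5433,-.1476,.0904,118.1)
i=imaging.camera_info("wrist");im=imaging.get_image("wrist");cv2.imwrite("pics/w2.png",im);np.save("w2.npy",i,allow_pickle=True)
E
```

```text
tcp [ 0.5433 -0.1476  0.2003] yaw 117.82 tilt [-0.0014 -0.    ] grip 0.0641 t 4.48
shift total [0.     0.     0.1832] turn -0.0046 | rows 3 each [0.     0.     0.0611]
```

View pics/w2.png

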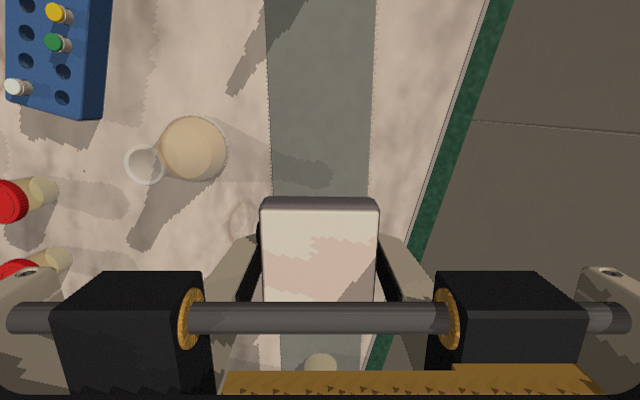

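```bash
python3 - <<'E'
from h import *
i=np.load("w2.npy",allow_pickle=True).item()
g=lambda u,v,z:pix2w("",u,v,z,i)[:2]
for v,l,r in((2,264,377),(190,274.5,370.5)):
    m=(g(l,v,.002)+g(r,v,.002))/2; print(g(l,v,.002),g(r,v,.002),m)
    d=np.array([.4705,-.8824]); c=np.array([.5433,-.1476]); e=m-c; print("perp off mm",1e3*(e[0]*d[1]-e[1]*d[0]), "along",e@d)
p=(g(262,209,.1377)+g(379,209,.1377))/2; x=np.array([np.cos(np.radians(118)),np.sin(np.radians(118))]);print("plate front offset along tool x",(p-np.array([.5433,-.1476]))@x, "width",np.linalg.norm(g(262,209,.1377)-g(379,209,.1377)))
print("flask mouth",g(143,164,.088))
E
```

```text
[ 0.4303066  -0.02682333] [0.51044836 0.01534904] [ 0.47037748 -0.00573714]
perp off mm -2.3996461062328054 along -0.15948982901917907
[ 0.50486715 -0.16388897] [ 0.58522949 -0.12148217] [ 0.54504832 -0.14268557]
perp off mm -3.854958504501226 along -0.0035139097485569963
plate front offset along tool x 0.030240577843523683 width 0.05819425650827157
flask mouth [ 0.42351712 -0.16116094]
```

```bash
python3 - <<'E'
from h import *
i=np.load("w2.npy",allow_pickle=True).item()
g=lambda u,v,z:pix2w("",u,v,z,i)[:2]
d=np.array([.4705,-.8824]); c=np.array([.5433,-.1476])
for a,b,v,z in((262,379,209,.1377),(260,380,203,.128),(263.5,375,300,.1377)):
    e=(g(a,v,z)+g(b,v,z))/2-c;print("perp",1e3*(e[0]*d[1]-e[1]*d[0]))
a=cv2.imread("pics/w2.png")[185:235,240:400].astype(int).sum(2)//3
for v in (190,204,215,230,):print(v,a[v-185,::2])
E
```

```text
perp -1.3856700205547092
perp -1.1674988689160133
perp -0.5547860266233128
190 [148 150 151 152 156 155 161 163 160 154 156 156 157 155 151 143 113 111
 108 108 108 109 109 110 111 111 111 109 110 111 109 108 111 111 110 110
 113 111 110 113 111 111 112 112 113 112 113 112 111 111 112 110 112 109
 111 109 112 112 111 111 112 114 116 114 167 159 160 159 157 157 158 158
 158 162 159 154 150 150 151 156]
204 [145 158 157 141 139 136 135 144 148 151 100  70  87  89  91  89  89  90
  90  92  88  88  89  88  88  91  89  87  89  88  90  88  85  89  87  89
  87  87  88  87  87  88  87  87  87  86  84  85  86  86  87  85  84  85
  85  83  85  83  86  83  85  86  86  85  84  83  85  82  78 160 161 159
 158 159 158 156 151 153 158 160]
215 [153 157 160 155 149 148 151 147 147 142 125 189 187 187 187 187 187 188
 188 188 188 188 188 188 189 188 188 188 187 187 186 188 189 187 187 186
 187 188 189 188 187 188 187 187 187 188 188 188 188 187 187 188 186 187
 188 189 188 189 188 188 188 187 189 189 188 189 189 187 187 163 147 155
 151 147 147 146 149 154 157 162]
230 [167 167 168 168 165 150 145 169  40  14  86 176 190 187 187 188 188 188
 187 188 188 187 188 188 188 188 188 187 188 189 188 188 188 188 187 186
 188 188 187 187 187 189 190 187 188 187 187 186 187 187 187 188 188 187
 188 187 187 187 188 188 187 188 189 188 187 187 188 188 180  86 148 143
 138 142 145 148 155 160 165 169]
```

Call:
jog_arm(
  motion="0 0 0.05 0 0 -0.0046;0 0 0.05 0 0 0;0 0 0.045 0 0 0;0 0 0.022 0 0 0;0 0 0.01 0 0 0;0 0 0.0045 0 0 0;0 0 0 0 0 0;0 0 0 0 0 0",
)

```text
clock: 5.2
tcp_pos: [0.5446, -0.1488, 0.0936]
eef_rot: [1.615, 2.692, 0.001]
wrist_force: [0.6, -0.1, -1.7]
grip_width: 0.064
```

Call:
jog_arm(
  motion="0 0 0.002 0 0 0;0 0 0 0 0 0",
)

```text
clock: 5.37
tcp_pos: [0.5444, -0.1484, 0.092]
eef_rot: [1.615, 2.692, 0.001]
wrist_force: [0.2, 0.1, -1.5]
grip_width: 0.0642
```

Call:
jog_arm(
  motion="0 0 0 0 0 0",
)

```text
clock: 5.45
tcp_pos: [0.5441, -0.1482, 0.0915]
eef_rot: [1.615, 2.693, 0.0]
wrist_force: [0.8, -1.4, -1.4]
grip_width: 0.0637
```

Call:
jog_arm(
  motion="0 0 0.001 0 0 0;0 0 0.001 0 0 0;0 0 0.001 0 0 0;0 0 0 0 0 0",
)

```text
clock: 5.78
tcp_pos: [0.544, -0.1482, 0.0905]
eef_rot: [1.615, 2.694, 0.0]
wrist_force: [-6.0, 1.9, 12.0]
grip_width: 0.0639
```

Call:
jog_arm(
  motion="0 0 -0.001 0 0 0;0 0 0 0 0 0;0 0 0 0 0 0;0 0 0 0 0 0",
  jaw=1,
)

```text
clock: 6.12
tcp_pos: [0.5436, -0.148, 0.0894]
eef_rot: [1.616, 2.694, 0.0]
wrist_force: [0.4, -0.5, -0.6]
grip_width: 0.0862
```

Call:
jog_arm(
  motion="0 0 -0.03 0 0 0;0 0 -0.065 0 0 0;0 0 -0.065 0 0 0;0 0 -0.065 0 0 0;0 0 -0.065 0 0 0;0 0 -0.03 0 0 0;0 0 0 0 0 0;0 0 0 0 0 0",
)

```text
clock: 6.78
tcp_pos: [0.5442, -0.1483, 0.2829]
eef_rot: [1.614, 2.692, 0.001]
wrist_force: [-0.5, -0.1, -0.3]
grip_width: 0.093
```

```bash
python3 - <<'E'
from h import *
go(.423,-.1605,.28,118.1)
i=imaging.camera_info("wrist");im=imaging.get_image("wrist");cv2.imwrite("pics/w3.png",im);np.save("w3.npy",i,allow_pickle=True)
E
```

```text
tcp [ 0.5442 -0.1483  0.2829] yaw 118.1 tilt [ 0.003  -0.0011] grip 0.093 t 6.78
shift total [ 0.0773 -0.1878  0.0048] turn -0.0 | rows 3 each [ 0.0258 -0.0626  0.0016]
```

View pics/w3.png

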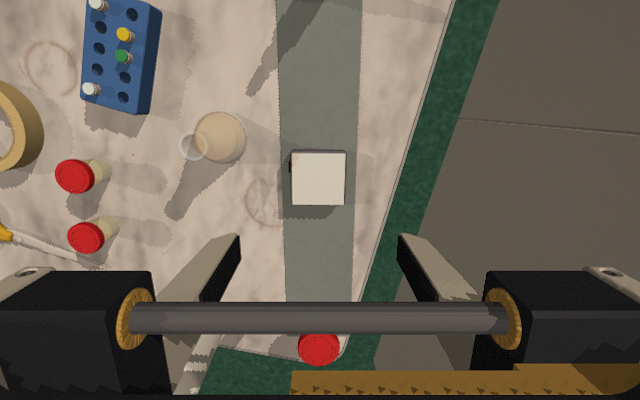

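```bash
python3 - <<'E'
from h import *
i=np.load("w3.npy",allow_pickle=True).item()
g=lambda u,v,z:pix2w("",u,v,z,i)[:2]
im=cv2.imread("pics/w3.png").astype(int);gr=im.sum(2)//3
hsv=cv2.cvtColor(im.astype(np.uint8),cv2.COLOR_BGR2HSV)
for v in(145,215):
    row=cv2.GaussianBlur(gr[v-3:v+4].mean(0).astype(np.float32)[None],(1,5),0)[0];dd=np.diff(row);print(v,[(k,round(float(dd[k]))) for k in range(265,380) if abs(dd[k])>12])
m=(gr>170).astype(np.uint8);m[:140]=0;m[215:]=0;m[:,:285]=0;m[:,350:]=0
ys,xs=np.nonzero(m);print(xs.min(),xs.max(),ys.min(),ys.max(),xs.mean(),ys.mean())
s=g(xs.mean(),ys.mean(),.028);print("stirrer",s)
r=((im[...,2]>120)&(im[...,1]<70)).astype(np.uint8);r[:330]=0;r[:,:290]=0;r[:,350:]=0;ys,xs=np.nonzero(r);print(xs.min(),xs.max(),ys.max())
cu=g((xs.min()+xs.max())/2,349,.066);print("cup",cu,"dist",np.linalg.norm(cu-s))
print("flask mouth",g(193,147,.088))
d=np.array([.4705,-.8824]);print("along of cup from s",(cu-s)@d)
E
```

```text
145 [(279, -24), (280, -19), (356, 20), (357, 24)]
215 [(277, -29), (278, -13), (282, -26), (353, 18), (354, 36)]
292 344 154 204 318.0247242297452 178.52681627995435
stirrer [ 0.54412647 -0.14739379]
298 338 365
cup [ 0.63803495 -0.32373702] dist 0.1997892250700075
flask mouth [ 0.42493391 -0.16225581]
along of cup from s 0.19978919866233397
```

Call:
jog_arm(
  motion="0.02 -0.05 0 0 0 0;0.024 -0.06 0 0 0 0;0.02 -0.05 0 0 0 0;0.0114 -0.0272 0.03 0 0 0;0 0 0.06 0 0 0;0 0 0.06 0 0 0;0 0 0.05 0 0 0;0 0 0.02 0 0 0;0 0 0.0065 0 0 0;0 0 0 0 0 0",
)

```text
clock: 7.67
tcp_pos: [0.4213, -0.1601, 0.1427]
eef_rot: [-1.613, -2.689, 0.001]
wrist_force: [0.1, 0.1, 0.2]
grip_width: 0.0929
```

Call:
jog_arm(
  motion="0 0 0 0 0 0;0 0 0 0 0 0;0 0 0 0 0 0",
)

```text
clock: 7.92
tcp_pos: [0.424, -0.1615, 0.1469]
eef_rot: [1.614, 2.692, 0.0]
wrist_force: [0.3, -1.1, -0.1]
grip_width: 0.0928
```

```bash
python3 - <<'E'
from h import *
i=imaging.camera_info("wrist");im=imaging.get_image("wrist");cv2.imwrite("pics/w4.png",im);np.save("w4.npy",i,allow_pickle=True)
go(.4238,-.1613,.147,118.1)
print(w2pix("",[.4238,-.1613,.088],i),w2pix("",[.4238+.014*.882,-.1613+.014*.471,.088],i),w2pix("",[.4238+.014*.471,-.1613-.014*.882,.088],i))
E
```

```text
tcp [ 0.424  -0.1614  0.1468] yaw 118.1 tilt [ 0.002  -0.0011] grip 0.0929 t 7.97
shift total [ 0.0003 -0.0002 -0.0003] turn 0.0001 | rows 1 each [ 0.0003 -0.0002 -0.0003]
[317.42346724 266.4030928 ] [344.68284668 266.38127383] [317.46102653 290.15558262]
```

View pics/w4.png

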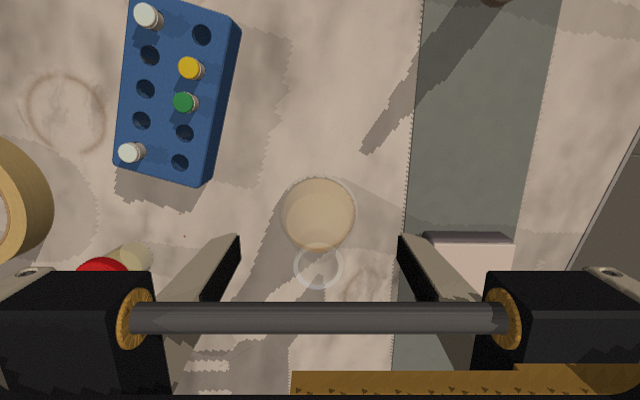

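The flask mouth sits at (318,266), as predicted, centred between the fingers. I'll grip it.

Call:
jog_arm(
  motion="0 0 0 0 0 0;0 0 0 0 0 0;0 0 0 0 0 0;0 0 0 0 0 0;0 0 0 0 0 0;0 0 0 0 0 0;0 0 0 0 0 0;0 0 0 0 0 0;0 0 0 0 0 0",
  jaw=-0.8,
  squeeze=10,
)

```text
clock: 8.72
tcp_pos: [0.4232, -0.161, 0.1455]
eef_rot: [-1.616, -2.694, -0.0]
wrist_force: [-0.7, -0.6, -0.0]
grip_width: 0.0376
```

Call:
jog_arm(
  motion="0 0 -0.015 0 0 0;0 0 -0.04 0 0 0;0 0 -0.05 0 0 0;0 0 -0.04 0 0 0;0 0 -0.015 0 0 0;0 0 0 0 0 0;0 0 0 0 0 0;0 0 0 0 0 0",
)

```text
clock: 9.38
tcp_pos: [0.4224, -0.1607, 0.2398]
eef_rot: [-1.614, -2.692, 0.0]
wrist_force: [0.9, 0.0, -0.9]
grip_width: 0.0255
```

```bash
python3 - <<'E'
from h import *
go(.5441,-.1478,.241,118.1,6)
E
```

```text
tcp [ 0.4224 -0.1607  0.2398] yaw 118.1 tilt [-0.0022  0.0012] grip 0.0255 t 9.38
shift total [-0.0766  0.189  -0.0021] turn -0.0001 | rows 6 each [-0.0128  0.0315 -0.0003]
```

The fingers were still closing when the lift began, so I need a look.

Call:
jog_arm(
  motion="0 0 0 0 0 0;0 0 0 0 0 0",
)

```text
clock: 9.55
tcp_pos: [0.4224, -0.1607, 0.2398]
eef_rot: [-1.614, -2.692, 0.0]
wrist_force: [0.0, 0.9, -0.3]
grip_width: 0.0252
```

```bash
python3 - <<'E'
from h import *
i=imaging.camera_info("wrist");im=imaging.get_image("wrist");np.save("w5.npy",i,allow_pickle=True)
sd=imaging.get_image("side")
s=monitor.read_state();print(s["grip_width"],s["wrist_force"],s["tcp_pos"])
p=w2pix("side",s["tcp_pos"]-[0,0,.1]).astype(int);print(p)
c=sd[max(0,p[1]-60):p[1]+90,max(0,p[0]-60):p[0]+90];c=cv2.resize(c,(400,400*c.shape[0]//c.shape[1]))
o=np.zeros((400,800,3),np.uint8);o[:,:400]=cv2.resize(im[100:400,160:480],(400,400));h=min(400,c.shape[0]);o[:h,400:]=c[:h];cv2.imwrite("pics/w5.png",o)
E
```

```text
0.025200311591844844 [ 0.35375496 -0.33714767 -0.5886313 ] [ 0.42273658 -0.16082607  0.2404383 ]
[315 212]
```

View pics/w5.png

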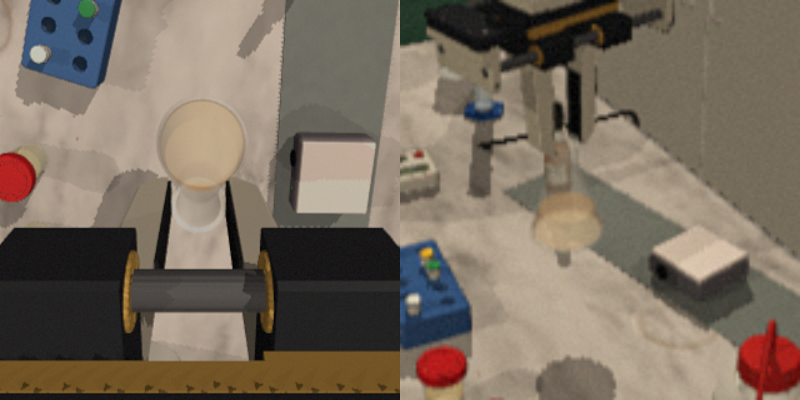

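```bash
python3 - <<'E'
from h import *
i=np.load("w5.npy",allow_pickle=True).item()
s=monitor.read_state();x,y,_=s["tcp_pos"]
p=w2pix("side",s["tcp_pos"]-[0,0,.1]).astype(int);k=400/150
X=np.array([-.471,.882,0]);Y=np.array([.882,.471,0])
for f in(0,.03,.05,.07,.09):
    c=np.array([x,y,f]);cr=lambda q:((w2pix("",q,i)-[160,100])/[.8,.75]).round(0)
    print(f,"wrist crop foot",cr(c),"half",(cr(c+.031*Y)-cr(c))[0],"mouth",cr(c+[0,0,.088]),"half",(cr(c+[0,0,.088]+.014*Y)-cr(c+[0,0,.088]))[0],
     "side crop foot",((w2pix("side",c)-p+60)*k+[400,0]).round(0),"mouth",((w2pix("side",c+[0,0,.088])-p+60)*k+[400,0]).round(0))
print(cr(s["tcp_pos"]-[0,0,.084]+.0126*Y+.0075*X),cr(s["tcp_pos"]-[0,0,.084]-.0126*Y+.0075*X))
E
```

```text
0 wrist crop foot [198. 112.] half 36.0 mouth [198. 146.] half 22.0 side crop foot [567. 304.] mouth [564. 218.]
0.03 wrist crop foot [198. 121.] half 40.0 mouth [198. 165.] half 25.0 side crop foot [566. 276.] mouth [563. 186.]
0.05 wrist crop foot [198. 129.] half 42.0 mouth [198. 179.] half 27.0 side crop foot [566. 256.] mouth [563. 164.]
0.07 wrist crop foot [198. 138.] half 45.0 mouth [198. 198.] half 30.0 side crop foot [565. 236.] mouth [562. 142.]
0.09 wrist crop foot [198. 148.] half 49.0 mouth [198. 220.] half 33.0 side crop foot [564. 215.] mouth [561. 120.]
[225. 180.] [171. 180.]
```

The flask was caught only near its rim, with its foot about 75 mm up. I'll set it back down gently and grip it deeper.

Call:
jog_arm(
  motion="0 0 0.01 0 0 0;0 0 0.025 0 0 0;0 0 0.03 0 0 0;0 0 0.02 0 0 0;0 0 0.01 0 0 0;0 0 0 0 0 0;0 0 0 0 0 0;0 0 0 0 0 0",
)

```text
clock: 10.32
tcp_pos: [0.4237, -0.1613, 0.1854]
eef_rot: [1.615, 2.693, 0.0]
wrist_force: [-0.9, -0.1, -0.0]
grip_width: 0.0257
```

Call:
jog_arm(
  motion="0 0 0.003 0 0 0;0 0 0.003 0 0 0;0 0 0.003 0 0 0;0 0 0 0 0 0;0 0 0 0 0 0",
)

```text
clock: 10.73
tcp_pos: [0.4231, -0.161, 0.1791]
eef_rot: [-1.616, -2.694, -0.0]
wrist_force: [-0.4, -0.3, -1.1]
grip_width: 0.0255
```

Call:
jog_arm(
  motion="0 0 0.003 0 0 0;0 0 0.003 0 0 0;0 0 0.003 0 0 0;0 0 0 0 0 0",
)

```text
clock: 11.07
tcp_pos: [0.4229, -0.1609, 0.1732]
eef_rot: [-1.615, -2.694, 0.0]
wrist_force: [0.6, 0.1, -0.5]
grip_width: 0.0257
```

Call:
jog_arm(
  motion="0 0 0.002 0 0 0;0 0 0.002 0 0 0;0 0 0 0 0 0",
)

```text
clock: 11.32
tcp_pos: [0.423, -0.161, 0.171]
eef_rot: [-1.615, -2.694, 0.0]
wrist_force: [-0.6, -0.2, -1.2]
grip_width: 0.0258
```

Call:
jog_arm(
  motion="0 0 0.002 0 0 0;0 0 0.002 0 0 0;0 0 0 0 0 0",
)

```text
clock: 11.57
tcp_pos: [0.4231, -0.161, 0.1687]
eef_rot: [-1.616, -2.694, 0.0]
wrist_force: [-0.7, -0.8, -0.5]
grip_width: 0.0255
```

Call:
jog_arm(
  motion="0 0 0.002 0 0 0;0 0 0.002 0 0 0;0 0 0 0 0 0",
)

```text
clock: 11.82
tcp_pos: [0.4242, -0.1613, 0.1677]
eef_rot: [1.614, 2.692, 0.001]
wrist_force: [0.2, 0.7, 5.8]
grip_width: 0.0258
```

Call:
jog_arm(
  motion="0 0 0.002 0 0 0;0 0 0.001 0 0 0;0 0 0 0 0 0",
)

```text
clock: 12.07
tcp_pos: [0.425, -0.1613, 0.1671]
eef_rot: [1.613, 2.691, 0.002]
wrist_force: [-0.5, 4.0, 12.8]
grip_width: 0.0255
```

Call:
jog_arm(
  motion="0 0 -0.0015 0 0 0;0 0 0 0 0 0;0 0 0 0 0 0",
)

```text
clock: 12.32
tcp_pos: [0.4245, -0.1612, 0.1673]
eef_rot: [1.614, 2.692, 0.002]
wrist_force: [2.0, 3.0, 8.1]
grip_width: 0.0256
```

Call:
jog_arm(
  motion="0 0 0 0 0 0;0 0 0 0 0 0;0 0 0 0 0 0;0 0 0 0 0 0;0 0 0 0 0 0;0 0 0 0 0 0",
  jaw=0.2,
)

```text
clock: 12.82
tcp_pos: [0.423, -0.161, 0.1654]
eef_rot: [-1.616, -2.694, 0.0]
wrist_force: [-0.2, 0.2, -0.8]
grip_width: 0.0552
```

```bash
python3 - <<'E'
from h import *
i=imaging.camera_info("wrist");im=imaging.get_image("wrist");cv2.imwrite("pics/w6.png",im)
go(.423,-.161,.147,118.1)
for f in((.423,-.161,.088),(.423,-.161,0)):print(w2pix("",f,i))
E
```

```text
tcp [ 0.423  -0.161   0.1655] yaw 118.09 tilt [-0.0004  0.0001] grip 0.0556 t 12.87
shift total [ 0.0001 -0.      0.0308] turn -0.0001 | rows 1 each [ 0.0001 -0.      0.0308]
[317.95539327 250.79579877]
[318.18031078 204.01524143]
```

View pics/w6.png

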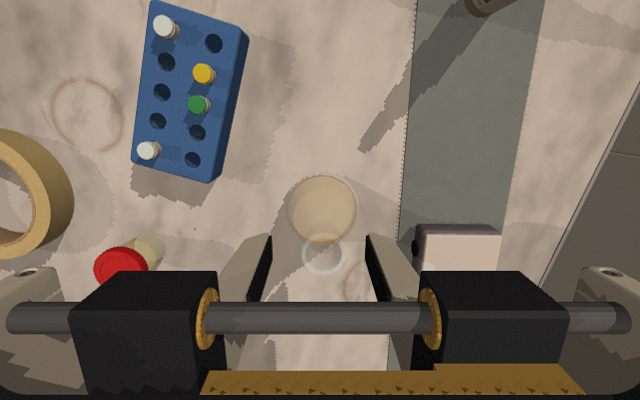

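Call:
jog_arm(
  motion="-0.002 0.003 0.012 0 0 0;0 0 0.012 0 0 0;0 0 0.0065 0 0 0;0 0 0 0 0 0;0 0 0 0 0 0",
)

```text
clock: 13.28
tcp_pos: [0.4249, -0.161, 0.1466]
eef_rot: [-1.615, -2.693, 0.0]
wrist_force: [-0.1, 0.2, -0.1]
grip_width: 0.0558
```

Call:
jog_arm(
  motion="0 0 0 0 0 0;0 0 0 0 0 0;0 0 0 0 0 0;0 0 0 0 0 0;0 0 0 0 0 0;0 0 0 0 0 0;0 0 0 0 0 0;0 0 0 0 0 0",
  jaw=-0.8,
  squeeze=10,
)

```text
clock: 13.95
tcp_pos: [0.4255, -0.1613, 0.1476]
eef_rot: [1.615, 2.694, 0.0]
wrist_force: [1.5, -0.2, 2.1]
grip_width: 0.0256
```

Call:
jog_arm(
  motion="0 0 -0.01 0 0 0;0 0 -0.03 0 0 0;0 0 -0.05 0 0 0;0 0 -0.03 0 0 0;0 0 -0.01 0 0 0;0 0 0 0 0 0;0 0 0 0 0 0;0 0 0 0 0 0",
)

```text
clock: 14.62
tcp_pos: [0.4246, -0.1609, 0.2237]
eef_rot: [-1.615, -2.692, 0.0]
wrist_force: [-0.6, -0.1, -0.3]
grip_width: 0.0256
```

```bash
python3 - <<'E'
from h import *
go(.5441,-.1478,.225,118.1,6)
E
```

```text
tcp [ 0.4246 -0.1609  0.2237] yaw 118.09 tilt [-0.0022  0.0011] grip 0.0256 t 14.62
shift total [-0.0746  0.186  -0.0022] turn -0.0001 | rows 6 each [-0.0124  0.031  -0.0004]
```

Call:
jog_arm(
  motion="-0.006 0.015 0 0 0 0;-0.014 0.036 0 0 0 0;-0.018 0.044 0 0 0 0;-0.018 0.044 0 0 0 0;-0.012 0.031 0 0 0 0;-0.006 0.0155 0 0 0 0;0 0 0 0 0 0;0 0 0 0 0 0;0 0 0 0 0 0",
)

```text
clock: 15.37
tcp_pos: [0.5433, -0.1479, 0.224]
eef_rot: [-1.614, -2.692, 0.001]
wrist_force: [0.3, -0.4, -0.7]
grip_width: 0.0257
```

```bash
python3 - <<'E'
from h import *
i=imaging.camera_info("wrist");im=imaging.get_image("wrist");cv2.imwrite("pics/w7.png",im);np.save("w7.npy",i,allow_pickle=True)
go(.5441,-.1478,.1765,118.1)
s=monitor.read_state();t=s["tcp_pos"]
for f in((t[0],t[1],t[2]-.147),(t[0],t[1],t[2]-.059),(.5441,-.1478,.028)):print(w2pix("",f,i))
E
```

```text
tcp [ 0.5433 -0.148   0.2244] yaw 118.08 tilt [-0.0018  0.0005] grip 0.0255 t 15.42
shift total [-0.0003  0.0013  0.0798] turn -0.0003 | rows 2 each [-0.0002  0.0007  0.0399]
[318.42570272 211.72638325]
[318.03830108 267.74510087]
[319.38193135 194.80158472]
```

View pics/w7.png

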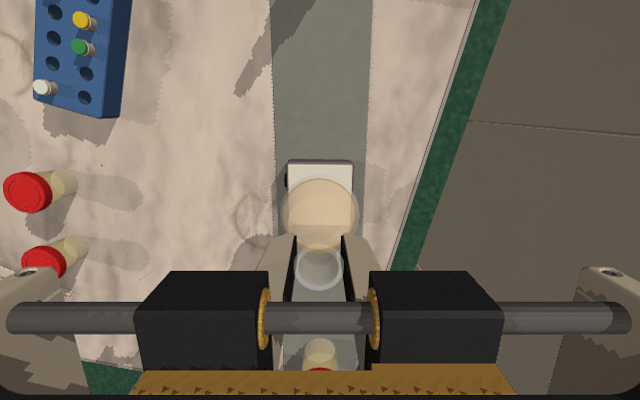

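Call:
jog_arm(
  motion="0 0.001 0.015 0 0 0;0 0 0.025 0 0 0;0 0 0.02 0 0 0;0 0 0.01 0 0 0;0 0 0.004 0 0 0;0 0 0 0 0 0;0 0 0 0 0 0;0 0 0 0 0 0",
)

```text
clock: 16.08
tcp_pos: [0.5454, -0.1479, 0.1818]
eef_rot: [1.615, 2.693, 0.0]
wrist_force: [-0.8, 0.1, 0.2]
grip_width: 0.0259
```

Call:
jog_arm(
  motion="0 0 0.002 0 0 0;0 0 0.002 0 0 0;0 0 0 0 0 0",
)

```text
clock: 16.33
tcp_pos: [0.545, -0.1477, 0.1786]
eef_rot: [1.615, 2.694, 0.0]
wrist_force: [-0.9, -0.6, -0.9]
grip_width: 0.0257
```

Call:
jog_arm(
  motion="0 0 0.002 0 0 0;0 0 0.001 0 0 0;0 0 0 0 0 0",
)

```text
clock: 16.58
tcp_pos: [0.5448, -0.1477, 0.1765]
eef_rot: [-1.616, -2.694, 0.0]
wrist_force: [0.1, 0.3, -0.4]
grip_width: 0.0257
```

Call:
jog_arm(
  motion="0 0 0.001 0 0 0;0 0 0.001 0 0 0;0 0 0 0 0 0",
)

```text
clock: 16.83
tcp_pos: [0.545, -0.1477, 0.1756]
eef_rot: [1.616, 2.694, 0.0]
wrist_force: [-0.4, 0.3, -0.2]
grip_width: 0.0257
```

Call:
jog_arm(
  motion="0 0 0.001 0 0 0;0 0 0.001 0 0 0;0 0 0 0 0 0",
)

```text
clock: 17.08
tcp_pos: [0.5455, -0.1478, 0.1754]
eef_rot: [1.615, 2.693, 0.001]
wrist_force: [-0.8, 1.6, 5.7]
grip_width: 0.0257
```

Call:
jog_arm(
  motion="0 0 -0.0005 0 0 0;0 0 0 0 0 0;0 0 0 0 0 0;0 0 0 0 0 0;0 0 0 0 0 0;0 0 0 0 0 0",
  jaw=0.2,
)

```text
clock: 17.58
tcp_pos: [0.5449, -0.1477, 0.1745]
eef_rot: [-1.616, -2.694, 0.0]
wrist_force: [0.1, 0.5, 0.8]
grip_width: 0.0553
```

Call:
jog_arm(
  motion="0 0 -0.015 0 0 0;0 0 -0.03 0 0 0;0 0 -0.05 0 0 0;0 0 -0.06 0 0 0;0 0 -0.04 0 0 0;0 0 -0.015 0 0 0;0 0 0 0 0 0;0 0 0 0 0 0",
  jaw=1,
)

```text
clock: 18.25
tcp_pos: [0.5449, -0.1477, 0.3004]
eef_rot: [1.616, 2.694, 0.0]
wrist_force: [0.2, -1.1, -0.7]
grip_width: 0.0928
```

```bash
python3 - <<'E'
from h import *
i=imaging.camera_info("wrist");im=imaging.get_image("wrist");cv2.imwrite("pics/w8.png",im[80:340,200:520]);np.save("w8.npy",i,allow_pickle=True)
go(.379,.331,.3,118.1)
for f in((.5441,-.1478,.028),(.5441,-.1478,.116)):print(w2pix("",f,i)-[200,80])
E
```

```text
tcp [ 0.5444 -0.1475  0.299 ] yaw 118.1 tilt [-0.0019  0.0007] grip 0.0927 t 18.3
shift total [ 0.8334  0.1325 -0.0016] turn -0.0 | rows 13 each [ 0.0641  0.0102 -0.0001]
[117.5367425   96.09346745]
[117.25039041 117.19683544]
```

View pics/w8.png

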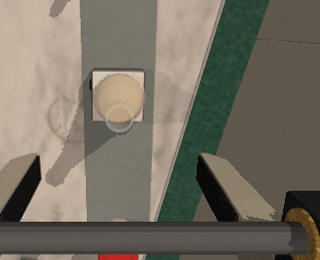

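Call:
jog_arm(
  motion="0.03 0.005 0 0 0 0;0.064 0.01 0 0 0 0;0.064 0.01 0 0 0 0;0.064 0.01 0 0 0 0;0.064 0.01 0 0 0 0;0.064 0.01 0 0 0 0;0.064 0.01 0 0 0 0;0.064 0.01 0 0 0 0;0.064 0.01 0 0 0 0;0.064 0.01 0 0 0 0",
)

```text
clock: 19.13
tcp_pos: [0.422, 0.2011, 0.2981]
eef_rot: [-1.615, -2.692, 0.005]
wrist_force: [0.9, -0.1, 0.1]
grip_width: 0.0927
```

Call:
jog_arm(
  motion="0.064 0.01 0 0 0 0;0.064 0.01 0 0 0 0;0.06 0.01 0 0 0 0;0.039 0.0075 0 0 0 0;0 0 0 0 0 0;0 0 0 0 0 0;0 0 0 0 0 0",
)

```text
clock: 19.72
tcp_pos: [0.3793, 0.3298, 0.2988]
eef_rot: [-1.615, -2.694, 0.005]
wrist_force: [-0.1, 0.4, -0.3]
grip_width: 0.0925
```

```bash
python3 - <<'E'
from h import *
i=imaging.camera_info("wrist");im=imaging.get_image("wrist");cv2.imwrite("pics/w9.png",im);np.save("w9.npy",i,allow_pickle=True)
go(.379,.331,.11,118.1)
for f in((.379,.331,.071),(.379,.331,0),(.3951,.2145,.142),(.3985,.2246,.006)):print(w2pix("",f,i))
E
```

```text
tcp [0.3796 0.3295 0.2992] yaw 118.06 tilt [-0.0018 -0.0017] grip 0.0929 t 19.77
shift total [2.700e-03 2.000e-04 3.154e-01] turn -0.0007 | rows 5 each [0.0005 0.     0.0631]
[319.21697879 184.48304842]
[319.27915805 170.75588634]
[274.96172077 319.37131927]
[294.66663176 247.24909994]
```

View pics/w9.png

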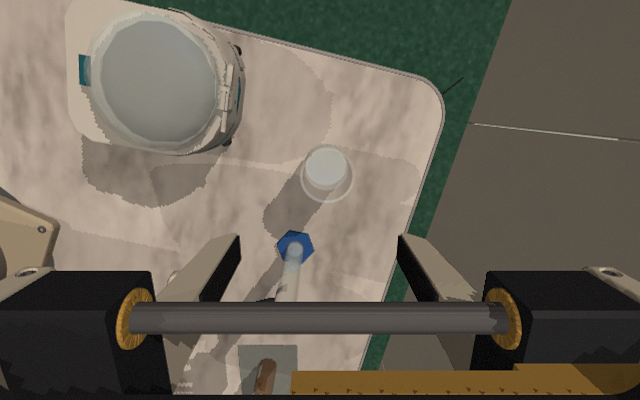

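```bash
python3 - <<'E'
from h import *
i=np.load("w9.npy",allow_pickle=True).item()
for u,v,z in((327.5,176,.071),(325.5,168,.002),(295.5,247,.005)):print(pix2w("",u,v,z,i))
im=cv2.imread("pics/w9.png");cv2.imwrite("pics/w9c.png",cv2.resize(im[135:265,260:390],None,fx=5,fy=5,interpolation=cv2.INTER_CUBIC))
E
```

```text
[0.38228448 0.34298501 0.071     ]
[0.3840243  0.33812996 0.002     ]
[0.39947087 0.22498927 0.005     ]
```

View pics/w9c.png

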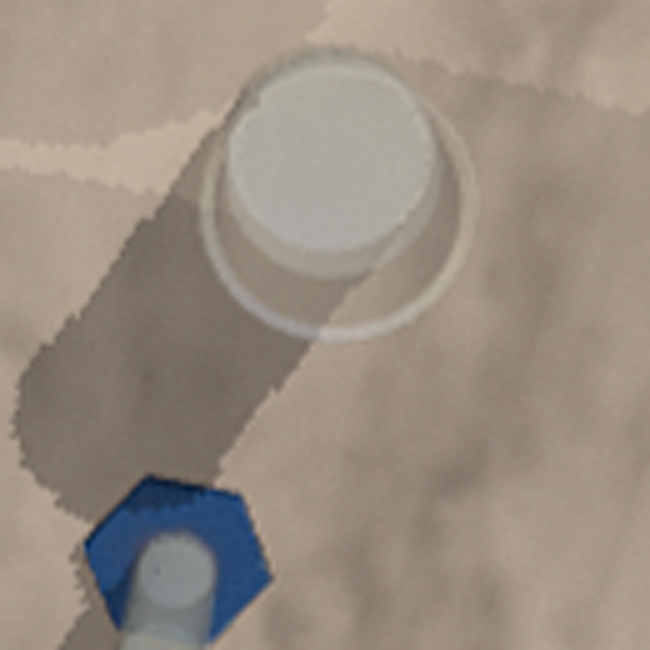

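Call:
jog_arm(
  motion="0.014 0.014 0.03 0 0 0;0 0 0.06 0 0 0;0 0 0.05 0 0 0;0 0 0.025 0 0 0;0 0 0 0 0 0;0 0 0 0 0 0;0 0 0 0 0 0",
)

```text
clock: 20.35
tcp_pos: [0.3842, 0.3417, 0.2031]
eef_rot: [1.617, 2.693, 0.003]
wrist_force: [-0.0, 0.7, 0.4]
grip_width: 0.093
```

```bash
cat > circ.py <<'E'
from h import *
def rim(im,i,p,z,r,Y=np.array([.882,.471,0]),win=14):
    "best image circle near the projection of world point p at height z with radius r (m): sum of outward edge strength"
    g=cv2.GaussianBlur(cv2.cvtColor(im,cv2.COLOR_BGR2GRAY),(0,0),1).astype(np.float32)
    gx=cv2.Sobel(g,cv2.CV_32F,1,0);gy=cv2.Sobel(g,cv2.CV_32F,0,1)
    best=[]
    a=np.linspace(0,2*np.pi,120,endpoint=False);n=np.c_[np.cos(a),np.sin(a),0*a]
    for dx in np.arange(-win,win+.1,.7):
        for dy in np.arange(-win,win+.1,.7):
            c=np.array([p[0]+dx/1e3,p[1]+dy/1e3,z])
            q=np.array([w2pix("",c+r*k,i) for k in n[::3]]);q0=w2pix("",c,i)
            u=np.round(q).astype(int);ok=(u[:,0]>1)&(u[:,0]<638)&(u[:,1]>1)&(u[:,1]<262)
            d=q-q0;d/=np.linalg.norm(d,axis=1)[:,None];x,y=u[ok].T
            best.append((np.mean(np.abs(gx[y,x]*d[ok,0]+gy[y,x]*d[ok,1])),*c[:2]))
    best.sort(reverse=True);return np.array(best[:4])
E
python3 - <<'E'
from circ import *
np.set_printoptions(precision=4,suppress=True)
i9=np.load("w9.npy",allow_pickle=True).item();im=cv2.imread("pics/w9.png")
print(rim(im,i9,(.3825,.343),.071,.029))
i=imaging.camera_info("wrist");im=imaging.get_image("wrist");cv2.imwrite("pics/w10.png",im);np.save("w10.npy",i,allow_pickle=True)
print(rim(im,i,(.3825,.343),.071,.029))
go(.383,.341,.108,118.1)
E
```

```text
[[51.1277  0.3818  0.343 ]
 [50.5851  0.3825  0.343 ]
 [50.1696  0.3811  0.343 ]
 [49.6185  0.3783  0.3423]]
[[49.8169  0.3825  0.343 ]
 [49.3745  0.3818  0.343 ]
 [46.5884  0.3783  0.3437]
 [44.6206  0.3818  0.3423]]
tcp [0.3844 0.3421 0.2037] yaw 118.04 tilt [0.0025 0.0018] grip 0.0933 t 20.4
shift total [-0.0005 -0.0029  0.1594] turn -0.001 | rows 3 each [-0.0002 -0.001   0.0531]
```

Call:
jog_arm(
  motion="0.003 -0.003 0.03 0 0 0;0 0 0.05 0 0 0;0 0 0.045 0 0 0;0 0 0.025 0 0 0;0 0 0.009 0 0 0;0 0 0 0 0 0;0 0 0 0 0 0;0 0 0 0 0 0",
)

```text
clock: 21.07
tcp_pos: [0.382, 0.3436, 0.1085]
eef_rot: [1.615, 2.693, 0.005]
wrist_force: [0.4, 0.0, 0.9]
grip_width: 0.093
```

Call:
jog_arm(
  motion="0 0 0 0 0 0;0 0 0 0 0 0;0 0 0 0 0 0;0 0 0 0 0 0;0 0 0 0 0 0;0 0 0 0 0 0;0 0 0 0 0 0;0 0 0 0 0 0;0 0 0 0 0 0;0 0 0 0 0 0",
  jaw=-0.2,
  squeeze=10,
)

```text
clock: 21.9
tcp_pos: [0.3808, 0.3428, 0.1063]
eef_rot: [1.616, 2.694, 0.0]
wrist_force: [0.2, 0.6, 1.1]
grip_width: 0.0567
```

```bash
python3 - <<'E'
from h import *
go(.382,.343,.3,118.1)
E
```

```text
tcp [0.3808 0.3428 0.1063] yaw 118.1 tilt [0.0001 0.0001] grip 0.0567 t 21.9
shift total [-0.0006  0.002  -0.3228] turn -0.0001 | rows 5 each [-0.0001  0.0004 -0.0646]
```

Call:
jog_arm(
  motion="0 0 -0.015 0 0 0;0 0 -0.035 0 0 0;0 0 -0.055 0 0 0;0 0 -0.065 0 0 0;0 0 -0.06 0 0 0;0 0 -0.035 0 0 0;0 0 -0.018 0 0 0;-0.02 -0.003 0 0 0 0;-0.04 -0.006 0 0 0 0;-0.06 -0.0086 0 0 0 0",
)

```text
clock: 22.73
tcp_pos: [0.4042, 0.274, 0.2739]
eef_rot: [-1.61, -2.695, 0.003]
wrist_force: [1.1, 0.5, -0.1]
grip_width: 0.0569
```

Call:
jog_arm(
  motion="-0.064 -0.0091 0 0 0 0;-0.064 -0.0091 0 0 0 0;-0.064 -0.0091 0 0 0 0;-0.064 -0.0091 0 0 0 0;-0.064 -0.0091 0 0 0 0;-0.064 -0.0091 0 0 0 0;-0.064 -0.0091 0 0 0 0;-0.064 -0.0091 0 0 0 0;-0.064 -0.0091 0 0 0 0;-0.064 -0.0091 0 0 0 0",
)

```text
clock: 23.57
tcp_pos: [0.5368, -0.0928, 0.2732]
eef_rot: [-1.614, -2.691, 0.002]
wrist_force: [1.2, 0.2, -0.0]
grip_width: 0.0571
```

Call:
jog_arm(
  motion="-0.064 -0.0091 0 0 0 0;-0.06 -0.0091 0 0 0 0;-0.05 -0.007 0 0 0 0;-0.032 -0.005 0 0 0 0;-0.02 -0.003 0 0 0 0;0 0 0 0 0 0;0 0 0 0 0 0;0 0 0 0 0 0",
)

```text
clock: 24.23
tcp_pos: [0.5837, -0.2182, 0.275]
eef_rot: [-1.614, -2.693, -0.0]
wrist_force: [0.2, -0.2, -0.5]
grip_width: 0.0569
```

```bash
python3 - <<'E'
from h import *
go(.5912,-.2359,.118,118.1)
i=imaging.camera_info("wrist");im=imaging.get_image("wrist");cv2.imwrite("pics/w11.png",im);np.save("w11.npy",i,allow_pickle=True)
from circ import rim
s=monitor.read_state();t=s["tcp_pos"]
np.set_printoptions(precision=4,suppress=True)
print(t,rim(im,i,t,t[2]-.1063+.071,.029))
E
```

```text
tcp [ 0.5837 -0.2182  0.275 ] yaw 118.13 tilt [-0.0016  0.0012] grip 0.0569 t 24.23
shift total [-0.032  -0.0029  0.2617] turn 0.0005 | rows 4 each [-0.008  -0.0007  0.0654]
[ 0.5839 -0.2179  0.2755] [[93.4875  0.5818 -0.2137]
 [84.9448  0.5846 -0.2186]
 [84.4851  0.5811 -0.213 ]
 [77.3836  0.5811 -0.2137]]
  return _methods._mean(a, axis=axis, dtype=dtype,
  ret = ret.dtype.type(ret / rcount)
```

Call:
jog_arm(
  motion="-0.016 -0.0015 0 0 0 0;-0.016 -0.0015 0 0 0 0;0 0 0.03 0 0 0;0 0 0.05 0 0 0;0 0 0.06 0 0 0;0 0 0.06 0 0 0;0 0 0.04 0 0 0;0 0 0.02 0 0 0;0 0 0.008 0 0 0;0 0 0 0 0 0",
)

```text
clock: 25.12
tcp_pos: [0.5917, -0.2371, 0.1148]
eef_rot: [-1.615, -2.694, 0.0]
wrist_force: [-0.4, 0.3, -0.4]
grip_width: 0.0566
```

Call:
jog_arm(
  motion="0 0 0 0 0 0;0 0 0 0 0 0;0 0 0 0 0 0",
)

```text
clock: 25.37
tcp_pos: [0.5931, -0.2377, 0.1177]
eef_rot: [1.614, 2.691, 0.0]
wrist_force: [-0.0, -0.3, -0.6]
grip_width: 0.0569
```

```bash
python3 - <<'E'
from h import *
go(.5912,-.2359,.1083,118.1)
E
```

```text
tcp [ 0.5931 -0.2377  0.1177] yaw 118.1 tilt [ 0.0034 -0.0017] grip 0.0569 t 25.37
shift total [ 0.004  -0.0014  0.0156] turn 0.0001 | rows 1 each [ 0.004  -0.0014  0.0156]
```

Call:
jog_arm(
  motion="0.002 -0.001 0.004 0 0 0;0 0 0.003 0 0 0;0 0 0.002 0 0 0;0 0 0 0 0 0;0 0 0 0 0 0",
)

```text
clock: 25.78
tcp_pos: [0.5905, -0.2362, 0.1096]
eef_rot: [-1.615, -2.694, 0.0]
wrist_force: [-0.8, 0.2, -1.2]
grip_width: 0.0568
```

Call:
jog_arm(
  motion="0 0 0.002 0 0 0;0 0 0.001 0 0 0;0 0 0 0 0 0",
)

```text
clock: 26.03
tcp_pos: [0.5908, -0.2364, 0.1083]
eef_rot: [1.615, 2.694, -0.0]
wrist_force: [0.0, -0.4, 1.7]
grip_width: 0.057
```

Call:
jog_arm(
  motion="0 0 0.001 0 0 0;0 0 0 0 0 0",
)

```text
clock: 26.2
tcp_pos: [0.591, -0.2365, 0.1083]
eef_rot: [1.615, 2.693, -0.0]
wrist_force: [-1.2, -0.4, 4.7]
grip_width: 0.0568
```

Call:
jog_arm(
  motion="0 0 0 0 0 0;0 0 0 0 0 0;0 0 0 0 0 0;0 0 0 0 0 0;0 0 0 0 0 0;0 0 0 0 0 0;0 0 0 0 0 0",
  jaw=1,
)

```text
clock: 26.78
tcp_pos: [0.5906, -0.2362, 0.1073]
eef_rot: [-1.616, -2.694, 0.0]
wrist_force: [0.5, -0.4, -0.1]
grip_width: 0.0924
```

Call:
jog_arm(
  motion="0 0 -0.015 0 0 0;0 0 -0.03 0 0 0;0 0 -0.05 0 0 0;0 0 -0.065 0 0 0;0 0 -0.065 0 0 0;0 0 -0.05 0 0 0;0 0 -0.03 0 0 0;0 0 -0.015 0 0 0;0 0 0 0 0 0;0 0 0 0 0 0",
)

```text
clock: 27.62
tcp_pos: [0.5905, -0.2361, 0.299]
eef_rot: [-1.616, -2.694, 0.0]
wrist_force: [-0.4, -0.4, -1.1]
grip_width: 0.0932
```

```bash
python3 - <<'E'
from h import *
from circ import rim
np.set_printoptions(precision=4,suppress=True)
i=imaging.camera_info("wrist");im=imaging.get_image("wrist");cv2.imwrite("pics/w12.png",im);np.save("w12.npy",i,allow_pickle=True)
print("beaker",rim(im,i,(.591,-.236),.073,.029))
go(.399,.225,.3,118.1)
E
```

```text
beaker [[97.718   0.5917 -0.236 ]
 [93.5903  0.5924 -0.236 ]
 [90.8322  0.5924 -0.2367]
 [87.5005  0.5917 -0.2367]]
tcp [ 0.5901 -0.236   0.2976] yaw 118.1 tilt [-0.0023  0.0011] grip 0.0932 t 27.67
shift total [ 0.8277  0.081  -0.004 ] turn -0.0 | rows 13 each [ 0.0637  0.0062 -0.0003]
```

Call:
jog_arm(
  motion="0.03 0.004 0 0 0 0;0.064 0.006 0 0 0 0;0.064 0.006 0 0 0 0;0.064 0.006 0 0 0 0;0.064 0.006 0 0 0 0;0.064 0.006 0 0 0 0;0.064 0.006 0 0 0 0;0.064 0.006 0 0 0 0;0.064 0.006 0 0 0 0;0.064 0.006 0 0 0 0",
)

```text
clock: 28.5
tcp_pos: [0.4481, 0.1022, 0.2969]
eef_rot: [-1.615, -2.691, 0.004]
wrist_force: [0.3, 0.1, 0.9]
grip_width: 0.0929
```

Call:
jog_arm(
  motion="0.064 0.006 0 0 0 0;0.064 0.006 0 0 0 0;0.06 0.006 0 0 0 0;0.034 0.005 0 0 0 0;0 0 0 0 0 0;0 0 0 0 0 0;0 0 0 0 0 0;0 0 0 0 0 0",
)

```text
clock: 29.17
tcp_pos: [0.3997, 0.2238, 0.2984]
eef_rot: [-1.617, -2.693, 0.003]
wrist_force: [0.6, -0.2, 0.2]
grip_width: 0.0925
```

```bash
python3 - <<'E'
from h import *
i=imaging.camera_info("wrist");im=imaging.get_image("wrist");cv2.imwrite("pics/w13.png",im);np.save("w13.npy",i,allow_pickle=True)
im=im.astype(int);m=((im[...,0]>im[...,2]+40)&(im[...,0]>im[...,1]+20)).astype(np.uint8);m[265:]=0
n,l,st,ce=cv2.connectedComponentsWithStats(m)
for k in range(1,n):
    if st[k][4]>150: print(st[k],ce[k],pix2w("",*ce[k],.005,i))
go(.399,.225,.3,118.1)
print(w2pix("",[.399,.225,.142],i),w2pix("",[.399,.225,.005],i))
cv2.imwrite("pics/w13c.png",cv2.resize(im[60:300,200:440].astype(np.uint8),None,fx=2.5,fy=2.5))
E
```

```text
[299 153  39  34 592] [318.27364865 167.17060811] [0.39596852 0.22976871 0.005     ]
tcp [0.3999 0.2238 0.2988] yaw 118.0 tilt [-0.001  -0.0007] grip 0.0931 t 29.22
shift total [ 0.0024 -0.0003 -0.0021] turn -0.0016 | rows 1 each [ 0.0024 -0.0003 -0.0021]
[318.37055479 205.69520728] [318.6256301  171.63423811]
```

View pics/w13c.png

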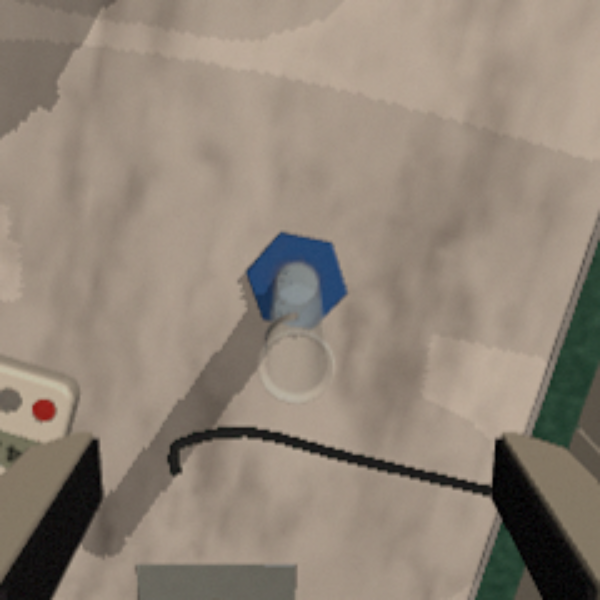

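Call:
jog_arm(
  motion="0.002 0 0.03 0 0 0;0 0 0.055 0 0 0;0 0 0.06 0 0 0;0 0 0.05 0 0 0;0 0 0.03 0 0 0;0 0 0.0125 0 0 0;0 0 0 0 0 0;0 0 0 0 0 0;0 0 0 0 0 0",
)

```text
clock: 29.97
tcp_pos: [0.4002, 0.2261, 0.1588]
eef_rot: [1.616, 2.692, 0.003]
wrist_force: [0.2, -0.3, 0.4]
grip_width: 0.0931
```

Call:
jog_arm(
  motion="0 0 0 0 0 0;0 0 0 0 0 0;0 0 0 0 0 0;0 0 0 0 0 0;0 0 0 0 0 0;0 0 0 0 0 0;0 0 0 0 0 0;0 0 0 0 0 0;0 0 0 0 0 0;0 0 0 0 0 0",
  jaw=-0.8,
  squeeze=10,
)

```text
clock: 30.8
tcp_pos: [0.3989, 0.2259, 0.1569]
eef_rot: [-1.616, -2.694, 0.0]
wrist_force: [0.4, -0.4, -0.2]
grip_width: 0.0308
```

Call:
jog_arm(
  motion="0 0 0 0 0 0;0 0 0 0 0 0;0 0 0 0 0 0;0 0 0 0 0 0",
)

```text
clock: 31.13
tcp_pos: [0.3989, 0.2259, 0.1569]
eef_rot: [-1.616, -2.694, 0.0]
wrist_force: [-0.9, -0.2, -0.4]
grip_width: 0.0247
```

Call:
jog_arm(
  motion="0 0 -0.012 0 0 0;0 0 -0.03 0 0 0;0 0 -0.05 0 0 0;0 0 -0.06 0 0 0;0 0 -0.055 0 0 0;0 0 -0.035 0 0 0;0 0 -0.016 0 0 0;0 0 0 0 0 0;0 0 0 0 0 0",
)

```text
clock: 31.88
tcp_pos: [0.3989, 0.2259, 0.3111]
eef_rot: [-1.616, -2.694, 0.0]
wrist_force: [-0.2, -0.5, -1.5]
grip_width: 0.0248
```

Call:
jog_arm(
  motion="-0.015 -0.002 0 0 0 0;-0.035 -0.006 0 0 0 0;-0.055 -0.009 0 0 0 0;-0.064 -0.01 0 0 0 0;-0.064 -0.01 0 0 0 0;-0.064 -0.01 0 0 0 0;-0.064 -0.01 0 0 0 0;-0.06 -0.01 0 0 0 0;-0.045 -0.008 0 0 0 0;-0.025 -0.004 0 0 0 0",
)

```text
clock: 32.72
tcp_pos: [0.4953, -0.0599, 0.3091]
eef_rot: [-1.618, -2.689, 0.003]
wrist_force: [-0.2, 0.9, -1.3]
grip_width: 0.0248
```

Call:
jog_arm(
  motion="-0.006 -0.001 0 0 0 0;0 0 0 0 0 0;0 0 0 0 0 0;0 0 0 0 0 0",
)

```text
clock: 33.05
tcp_pos: [0.4966, -0.0588, 0.311]
eef_rot: [-1.614, -2.694, 0.0]
wrist_force: [-0.3, 0.8, -0.3]
grip_width: 0.0247
```

```bash
python3 - <<'E'
from h import *
go(.497,-.0596,.1589,118.1)
i=imaging.camera_info("wrist");im=imaging.get_image("wrist");cv2.imwrite("pics/w14.png",im);np.save("w14.npy",i,allow_pickle=True)
tp=imaging.get_image("top");cv2.imwrite("pics/t14.png",tp)
t=monitor.read_state()["tcp_pos"]
print("foot px",w2pix("",[t[0],t[1],t[2]-.1569],i),"dropper tip px",w2pix("",[.4495,.0289,.1],i),"base",w2pix("",[.4495,.0289,.002],i))
im=im.astype(int);m=((im[...,0]>im[...,2]+40)&(im[...,0]>im[...,1]+20)).astype(np.uint8);m[265:]=0
n,l,st,ce=cv2.connectedComponentsWithStats(m)
for k in range(1,n):
    if st[k][4]>150: print(st[k],ce[k])
E
```

```text
tcp [ 0.4966 -0.0588  0.311 ] yaw 118.15 tilt [-0.0014  0.0006] grip 0.0247 t 33.05
shift total [-0.0016 -0.      0.2534] turn 0.0009 | rows 4 each [-0.0004 -0.      0.0634]
foot px [318.62205732 207.59664547] dropper tip px [318.16718234  83.08756482] base [318.33601031  89.19391479]
[ 117   98   69  100 3725] [147.27597315 146.55624161]
[ 287  182   62   52 1501] [317.53697535 203.52564957]
```

View pics/w14.png

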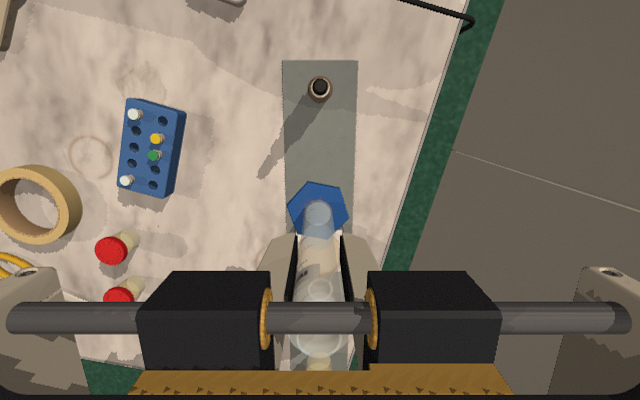

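```bash
python3 - <<'E'
from h import *
i=np.load("w14.npy",allow_pickle=True).item()
d=np.array([.4705,-.8824]);C=np.array([.5442,-.1478])
for n,u,v,z in(("teat",320,86,.1),("shoulder",320,89,.06),("matendL",283,60.5,.002),("matendR",357,60.5,.002)):
    p=pix2w("",u,v,z,i)[:2];e=p-C;print(n,p,"along",e@d,"perp",e[0]*d[1]-e[1]*d[0])
E
```

```text
teat [0.45211251 0.02750837] along -0.19801926990087204 perp -0.0012245905953771064
shoulder [0.4524369  0.02721323] along -0.19760620860695347 perp -0.0013719647895635012
matendL [0.39791516 0.0373851 ] along -0.2322343535740698 perp 0.04195215547291825
matendR [0.47454857 0.0783184 ] along -0.23229787425836093 perp -0.04492828538619438
```

Call:
jog_arm(
  motion="-0.0026 0.0005 0.02 0 0 0;0 0 0.04 0 0 0;0 0 0.055 0 0 0;0 0 0.055 0 0 0;0 0 0.04 0 0 0;0 0 0.02 0 0 0;0 0 0.01 0 0 0;0 0 0 0 0 0;0 0 0 0 0 0;0 0 0 0 0 0",
)

```text
clock: 33.98
tcp_pos: [0.4993, -0.0611, 0.1697]
eef_rot: [1.614, 2.692, 0.002]
wrist_force: [0.4, -0.2, 0.1]
grip_width: 0.0248
```

Call:
jog_arm(
  motion="0 0 0.003 0 0 0;0 0 0 0 0 0;0 0 0 0 0 0",
)

```text
clock: 34.23
tcp_pos: [0.4985, -0.0611, 0.1667]
eef_rot: [1.615, 2.693, 0.001]
wrist_force: [0.3, 0.9, -1.8]
grip_width: 0.0248
```

Call:
jog_arm(
  motion="0 0 0.004 0 0 0;0 0 0.003 0 0 0;0 0 0.002 0 0 0;0 0 0 0 0 0",
)

```text
clock: 34.57
tcp_pos: [0.4978, -0.0609, 0.16]
eef_rot: [-1.615, -2.694, 0.0]
wrist_force: [0.1, -0.2, -0.5]
grip_width: 0.025
```

Call:
jog_arm(
  motion="0 0 0.001 0 0 0;0 0 0.001 0 0 0;0 0 0 0 0 0",
)

```text
clock: 34.82
tcp_pos: [0.498, -0.0609, 0.1592]
eef_rot: [-1.616, -2.694, 0.0]
wrist_force: [0.3, 0.2, -0.8]
grip_width: 0.0249
```

Call:
jog_arm(
  motion="0 0 0.001 0 0 0;0 0 0 0 0 0",
)

```text
clock: 34.98
tcp_pos: [0.4982, -0.061, 0.1589]
eef_rot: [1.616, 2.694, 0.0]
wrist_force: [0.0, -0.4, -0.1]
grip_width: 0.0247
```

Call:
jog_arm(
  motion="0 0 0.001 0 0 0;0 0 0 0 0 0",
)

```text
clock: 35.15
tcp_pos: [0.4985, -0.0611, 0.1588]
eef_rot: [1.615, 2.693, 0.0]
wrist_force: [-1.5, -0.0, 4.3]
grip_width: 0.0248
```

Call:
jog_arm(
  motion="0 0 -0.0005 0 0 0;0 0 0 0 0 0;0 0 0 0 0 0;0 0 0 0 0 0;0 0 0 0 0 0;0 0 0 0 0 0;0 0 0 0 0 0;0 0 0 0 0 0",
  jaw=0.5,
)

```text
clock: 35.82
tcp_pos: [0.4981, -0.0609, 0.1584]
eef_rot: [-1.616, -2.694, -0.0]
wrist_force: [0.8, 0.4, 0.3]
grip_width: 0.0687
```

Call:
jog_arm(
  motion="0 0 -0.015 0 0 0;0 0 -0.03 0 0 0;0 0 -0.05 0 0 0;0 0 -0.06 0 0 0;0 0 -0.06 0 0 0;0 0 -0.05 0 0 0;0 0 -0.03 0 0 0;0 0 0 0 0 0;0 0 0 0 0 0",
)

```text
clock: 36.57
tcp_pos: [0.4986, -0.061, 0.3374]
eef_rot: [1.614, 2.691, 0.002]
wrist_force: [-0.2, 0.3, -1.0]
grip_width: 0.0695
```

```bash
python3 - <<'E'
from h import *
i=imaging.camera_info("wrist");im=imaging.get_image("wrist");np.save("w15.npy",i,allow_pickle=True);cv2.imwrite("pics/w15.png",im)
t=imaging.get_image("top");cv2.imwrite("pics/t15.png",t)
C=np.array([.5442,-.1478])
for n,p in(("cyl foot",[.498,-.0608,.006]),("cyl top",[.498,-.0608,.144]),("stirrer",[*C,.028]),("dropper tip",[.4505,.0285,.1])):print(n,w2pix("",p,i).round(1))
o=np.zeros((560,800,3),np.uint8);o[:320,:500]=cv2.resize(im[0:280,100:540],(500,320));o[320:,:320]=cv2.resize(t[130:250,300:460],(320,240))
s=imaging.get_image("side");o[320:,320:800]=cv2.resize(s[160:340,200:480+80],(480,240));cv2.imwrite("pics/f.png",o);go(.498,-.0608,.3,118.1)
E
```

```text
cyl foot [317.3 166.1]
cyl top [317.2 193.9]
stirrer [317.3 239.2]
dropper tip [317.2  81.8]
tcp [ 0.4974 -0.0608  0.3339] yaw 118.1 tilt [-0.0025  0.0006] grip 0.0703 t 36.72
shift total [-0.0005  0.0008  0.0564] turn -0.0 | rows 1 each [-0.0005  0.0008  0.0564]
```

View pics/f.png

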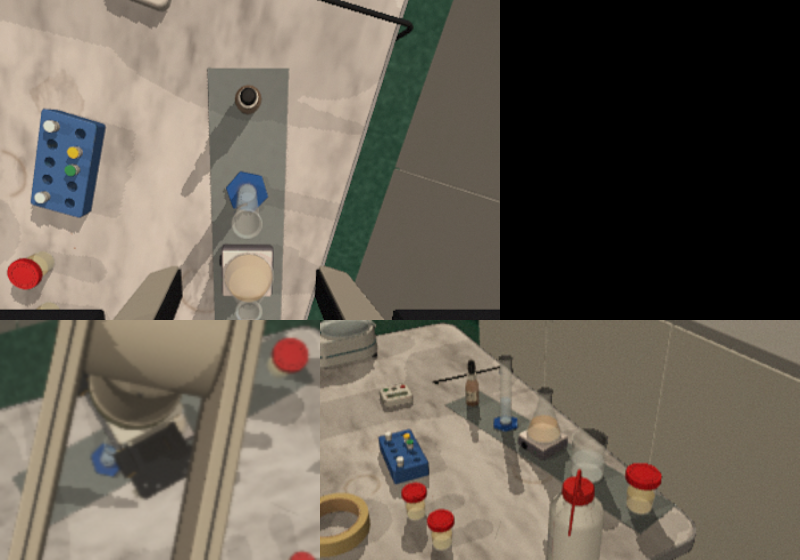

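```bash
python3 -c "
from bench import arm;print(arm.close_job())"
```

```text
the job is handed in; nothing more can be done
None
```

The bench is set out and I handed the job in at about 36.7 s of the 112 s allowed. The cup and the dropper bottle were not touched.

I placed the stirrer, flask, beaker and cylinder in that order. The last pictures show all four upright in one line on the mat, with the gripper clear above them.

| Item | Position from the last measurements |
|---|---|
| Stirrer | About 199.8 mm from the cup and 198 mm from the dropper (200 mm wanted), centred across the mat to about 1 mm |
| Flask | On the stirrer plate, 1–2 mm off its centre |
| Beaker | Within about 1 mm of its target |
| Cylinder | About 1 mm from its target; its foot showed about 1 pixel from where expected |

- **First flask grasp failed:** I lifted before the fingers had finished closing, so they caught only the rim. I set the flask back on the table upright, gripped it deeper and placed it without tipping.
- **Measurements that disagree:** the cup-to-dropper span came out about 2 mm short of the known 400 mm. The end of the mat suggests the stirrer sits about 2.5 mm toward the dropper. Both are close to the 2 mm camera calibration error, so I left it.
- **Not checked:** the arm blocked the top camera at the end, so I had no clear final view from above. I also viewed 17 pictures against the budget of 14, which is past the one or two extra allowed.

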